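# Lock a sample tray open with its long pin

## Robot

A 6-joint arm with a two-finger parallel gripper is mounted at the origin on a cart in front of the work surface, level with it; the furniture and walls round the work are solid. World frame = base frame: x ahead of the robot, y to its left, z up, the work surface at z = 0. Lengths are in mm, angles in rad, forces in N, time in s.
With the tool pointing down it reaches from about 350 to 775 mm from the base axis. Payload 7.3 kg.
Tool frame: the origin (TCP) lies at the centre of the arm's flange, where the gripper is bolted on; the fingertips stand 178 mm ahead of it and the grasp point (between the pads) lies 159 mm ahead of it; z points along the fingers, y is the direction in which the jaws open and shut (so a half turn about z gives the same grasp; the last joint's range is limited). The gripper opens to 92 mm and grips with 3 to 60 N. Pads are 19 mm wide; open, the fingers measure 130 mm over their backs; the gripper's body (75 mm by 190 mm) begins 47 mm behind the grasp point.
Start: joints at [-1.461, 0.342, 1.524, -0, 1.275, -0.146], TCP at [132.855, -507.915, 404.741] pointing down, gripper open.
Joint ranges: [-2.53, 2.53], [-0.77, 2.02], [0.04, 2.7], [-1, 4.14], [0.28, 2.66], [-3.11, 3.11]. Speed limits (rad/s): [2.57, 2.57, 3.14, 3.14, 3.14, 3.14].

## Interface

Orientations are given as [roll, pitch, yaw] about the fixed x, y, z axes, in that order (R = Rz(yaw) Ry(pitch) Rx(roll)).
In Python, from plant import status, viewer, ticket gives the robot as it stands.
- The arm moves only by the tool play_rows, never from a script. Its argument "commands" is a list of rows, each an object with "offset": the shift along the tool's x, y, z in m, a list of three; "twist": the turn about the tool's z in degrees. A call has 1 to 5 rows; each row shifts and turns the commanded pose from where the row before left it, along the tool's axes as they then stand; what a row does not reach is not made up. A row lasts 1/10 s, in which the tool goes at most 50 mm and 8.59 degrees, less where a joint would pass 70% of its speed; a pose out of reach is approached as far as the arm can. A call with a gripper value outside its range is refused whole. "jaw" is the closure in counts, from 0 (fully open) to 255 (shut), set as the call begins (left out, the last holds). The fingers move at their own pace and stop on an object; the grip force is fixed at half the most. Time passes only in rows, so rows that do not move let the fingers close. It gives the time, the measured TCP pose, the force and the opening at its end, in the units of the state.
- status.get_obs(): the state, without advancing time (a new reading comes with each control period).
- viewer.capture(name): name is "side" or "top"; returns the picture (384x512x3 uint8, red, green, blue); there is no depth.
- viewer.camera_params(name): a dict with "fov_y" (degrees; the focal length in pixels is half the picture's height over the tangent of half this angle, whatever the lens; pixels are square), "cx", "cy" (the principal point, pixels), "D" ([k1, k2, p1, p2, k3] as OpenCV has them; the pictures are not rectified), "rvec" (rotation vector, rad) and "tvec" (3), from world to camera coordinates, as OpenCV has them. Camera axes: x right, y down, z forward; pixel columns grow to the right and rows downward; lengths in mm; the calibration is good to about 2 mm. A picture is of the moment at which its call begins. camera_params takes no time and is no camera call.
- ticket.close_job(): hands the job in, once; it reports no verdict.
The state is a dict: "time": time; "joint_positions": joint angles; "dq": joint speeds; "tau": joint torques, N m; "tool_pos": TCP position; "tcp_rot": TCP orientation; "contact_force": force on the tool from outside, world axes, zero at the start; "moment": the same for the moment, N m; "grip_width": finger opening in mm.
Only numpy, scipy, OpenCV 4.12 (cv2) and the standard library are available. Lean on these libraries where they do the work, as an engineer would, in place of code of your own. Each camera call takes 0.05 s, during which the arm holds its last target.

## Task

Pull the sample tray by its handle out of the white housing to its stop, so that the brass bushing on the tray lies under the one on the housing. Take the long red-headed pin from the stand and thread it straight down through the upper bushing and then the lower one, until its tip shows 2 to 3 cm below the lower bushing; do not push it fully home, and finish still gripping it there, with its collar held about 2 cm clear above the upper bushing so that a clip can be fitted. Leave the short blue-headed pin in the stand and the cup and canisters where they are.

Things in the scene. Friction and masses are not known exactly. Their poses are not given: they have to be found in the camera images.
- tray (a joint): how far the sample tray is pulled out of its housing, m: 0 fully in, 0.090 at its stop. It carries a loose 120 g vial rack, slides level, with about 2 N of friction, and stays where it is left. It may start a little way out.
- tray_handle (a point): middle of the steel bar handle on the tray's grey front. The round bar is 12 mm thick and level, 110 mm long along this frame's y; its axis stands 55 mm off the face of the closed housing (47 mm off the tray's front panel), 85 mm above the worktop. The tray's front panel reaches 100 mm up, the housing roof 112 mm. This frame's x points horizontally into the housing, so the tray is pulled along -x; z is up. The handle moves with the tray.
- upper_bush (a point): centre of the upper mouth of the brass bushing on the dark steel bracket that juts 70 mm out of the housing's roof, on its right (-y) side as seen from the front. The mouth is 126 mm above the worktop; the bore is upright, 16 mm across and 20 mm long (underside 20 mm below this point); outside 28 mm across. Fixed to the housing; axes as for the handle.
- lower_bush (a point): centre of the upper mouth of the brass bushing on the lug at the tray's right side, 70 mm above the worktop; upright bore 16 mm across and 15 mm long (underside 15 mm below this point, 55 mm above the worktop). It moves with the tray: with the tray in it is hidden in the housing, with the tray at its stop it lies straight below the upper bushing. Below it only the worktop.
- long_pin_head (a point): centre of the red cylindrical head (22 mm across, 45 mm tall, upright) of the long pin. Below the head are a collar, 28 mm across and 6 mm thick, and a steel shank 12 mm across and 120 mm long that tapers to 6 mm over its last 12 mm. The point lies 148.5 mm above the pin's tip and 28.5 mm above the collar's underside; z along the pin, up. Weight about 120 g. At the start the pin stands upright in a hole of the stand, tip 5 mm above the worktop.
- long_pin_tip (a point): the tip (lowest point) of the long pin, on its axis; z up along the pin
- short_pin_head (a point): centre of the blue head of the short pin, which stands in the stand's other hole: as the long pin, but its shank is 60 mm long (too short), so this point is 88.5 mm above its tip and its top 116 mm above the worktop. To be left there.
- stand: grey block, 140 x 50 x 50 mm tall, origin under its centre, with two upright holes 13 mm wide and 45 mm deep, 80 mm apart along its x, 40 mm either side of the centre; fixed. Either hole may hold the long pin.
- yellow_cup: yellow-lidded specimen cup, 62 mm wide, 69 mm tall, loose, origin under its base; not to be disturbed
- green_canister: green-capped canister, 42 x 37 x 113 mm tall, loose, origin under its base; not to be disturbed
- violet_canister: purple-capped canister, 42 x 37 x 113 mm tall, loose, origin under its base; not to be disturbed

How it is judged (in metres and radians):
On the way, in this order (a step that is already met when the one before it is completed fails the run):
1. the tray is pulled out to its stop (value of joint tray above 0.085 m), for 0.2 s.
2. the long pin's tip is in the upper bushing, with the tray still out (z of long_pin_tip in the frame of upper_bush below -0.005 m and z of long_pin_tip in the frame of lower_bush above -0.01 m and horizontal distance between long_pin_tip and upper_bush below 0.007 m and value of joint tray above 0.082 m).
3. the tip has passed down through the lower bushing (z of long_pin_tip in the frame of lower_bush below -0.022 m and horizontal distance between long_pin_tip and lower_bush below 0.006 m and z of long_pin_tip in the frame of upper_bush below -0.07 m and horizontal distance between long_pin_tip and upper_bush below 0.008 m).
At the end, for the whole second after the job is handed in: Tray within 6 mm of its stop; long pin gripped (over 2 N), at rest, upright within 0.08 rad, through both bushings (tip within 6 mm of the lower axis, 8 mm of the upper), tip 7 mm or more below the lower bushing, 13 mm above the worktop, collar 6 mm or more clear; short pin in the stand (all of step 3 and angle between long_pin_tip's own z axis and vertical below 0.08 rad and value of joint tray above 0.084 m and height (world z) of long_pin_tip above 0.013 m and z of long_pin_head in the frame of upper_bush above 0.0345 m and contact force between long_pin and the fingers above 2 N and linear speed of long_pin below 0.02 m/s and distance of short_pin_head from where it was at the start of the episode below 0.02 m); the arm keeps its last pose, push and grip.
It fails at once if the yellow-lidded cup is moved by more than 30 mm or tipped (distance of yellow_cup from where it was at the start of the episode above 0.03 m or angle between yellow_cup's own z axis and vertical above 0.5 rad).
It fails at once if the green-capped canister is moved by more than 30 mm or tipped (distance of green_canister from where it was at the start of the episode above 0.03 m or angle between green_canister's own z axis and vertical above 0.5 rad).
It fails at once if the purple-capped canister is moved by more than 30 mm or tipped (distance of violet_canister from where it was at the start of the episode above 0.03 m or angle between violet_canister's own z axis and vertical above 0.5 rad).
It fails at once if the short pin is moved by more than 20 mm (distance of short_pin_head from where it was at the start of the episode above 0.02 m).
It also fails if it takes over 64 s, if anything falls off the work surface, if the arm or the gripper's body presses on something with over 40 N, if the wrist force passes 120 N, or if a joint passes its speed limit or range.

## Working session

There is one attempt and no reset: what is moved stays moved. The work goes in short steps, Python scripts to look and compute and a tool call to move; the robot and the scene stay as the last step left them, time stands still between calls to the robot, and variables do not carry over. Pictures are saved under pics/ and viewed, and the job is handed in when it is done.

Besides the shell and the picture viewer there is one more tool, called after "Call:" as name([rows], argument=value, ...), one row to a line, values as JSON. play_rows: Moves the arm, as the interface text tells. Its arguments: {"type":"object","properties":{"commands":{"type":"array"},"jaw":{"type":"number"}},"required":["commands"]}

```bash
mkdir -p pics; ls; python3 - <<'E'
from plant import status, viewer
import cv2
print(status.get_obs())
for n in ("side","top"):
    im=viewer.capture(n); cv2.imwrite(f"pics/{n}0.png",im[:,:,::-1]); print(n,viewer.camera_params(n))
E
```

```text
pics
{'time': 0.0, 'joint_positions': array([-1.46101832e+00,  3.42737247e-01,  1.52501256e+00,  9.17001546e-06,
        1.27538085e+00, -1.45990268e-01]), 'dq': array([ 0.00065023,  0.00189397, -0.00078473,  0.00019225,  0.00080608,
       -0.00065677]), 'tau': array([-7.76026391e-04, -4.31246281e+01, -2.44222373e+01,  7.17707165e-02,
        5.58627828e-02, -9.20887464e-05]), 'tool_pos': array([ 132.83251781, -507.78469954,  404.03876513]), 'tcp_rot': array([-3.14007229e+00, -2.32411365e-04,  2.55765420e-01]), 'contact_force': array([-0.36077312,  0.23114006,  0.23614148]), 'moment': array([ 0.0759249 , -0.02100544, -0.01154128]), 'grip_width': 92.09926659838915}
side {'fov_y': 50.56467323429354, 'cx': 259.4674312271806, 'cy': 192.82667171039276, 'D': array([-0.10522312,  0.        ,  0.        ,  0.        ,  0.        ]), 'rvec': array([ 0.675087  , -2.30703112,  1.49051058]), 'tvec': array([ 412.18433256,  263.66841918, 1031.71737894])}
top {'fov_y': 52.15994615137389, 'cx': 249.96465777431274, 'cy': 194.51678148863596, 'D': array([-0.10020805,  0.        ,  0.        ,  0.        ,  0.        ]), 'rvec': array([ 2.16269266, -2.10356081,  0.18436322]), 'tvec': array([ -91.13486071,  532.71391663, 1480.98371439])}
```

View pics/side0.png

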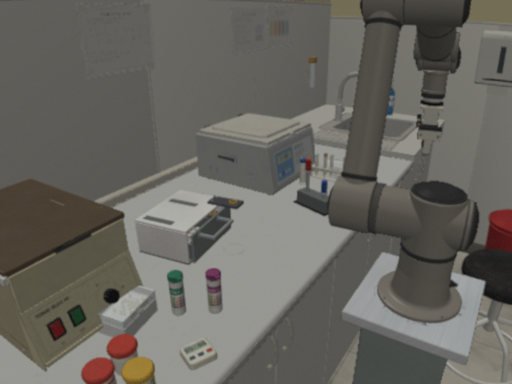

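View pics/top0.png

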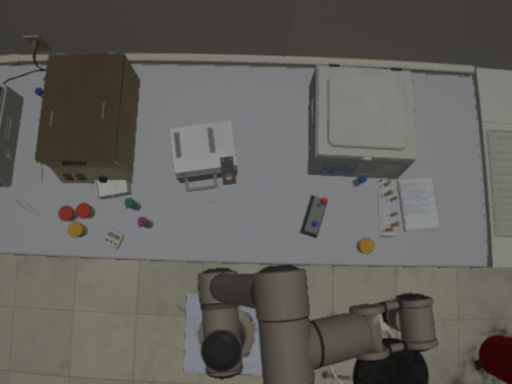

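```bash
cat > h.py <<'E'
import numpy as np, cv2
from plant import status, viewer
def cam(n):
    p=viewer.camera_params(n); f=192/np.tan(np.radians(p['fov_y']/2))
    K=np.array([[f,0,p['cx']],[0,f,p['cy']],[0,0,1]]); R=cv2.Rodrigues(p['rvec'])[0]
    return K,p['D'],R,np.array(p['tvec'])
def proj(n,P):
    K,D,R,t=cam(n); P=np.atleast_2d(np.array(P,float))
    return cv2.projectPoints(P,cv2.Rodrigues(R)[0],t,K,D)[0].reshape(-1,2)
def ray(n,uv):
    K,D,R,t=cam(n); q=cv2.undistortPoints(np.array([[uv]],float),K,D).reshape(2)
    d=R.T@np.array([q[0],q[1],1]); return -R.T@t, d/np.linalg.norm(d)
def onz(n,uv,z):
    c,d=ray(n,uv); return c+d*(z-c[2])/d[2]
def tri(uvs,uvt):
    a,d=ray('side',uvs); b,e=ray('top',uvt)
    A=np.stack([d,-e],1); s=np.linalg.lstsq(A,b-a,rcond=None)[0]
    p,q=a+d*s[0],b+e*s[1]; return (p+q)/2,np.linalg.norm(p-q)
def crop(src,out,x0,y0,x1,y1,k):
    im=cv2.imread(src)[y0:y1,x0:x1]; im=cv2.resize(im,None,fx=k,fy=k,interpolation=cv2.INTER_CUBIC)
    for x in range((x0+9)//10*10,x1,10):
        cv2.line(im,(int((x-x0+.5)*k),0),(int((x-x0+.5)*k),4 if x%50 else 10),(0,0,255),1)
    for y in range((y0+9)//10*10,y1,10):
        cv2.line(im,(0,int((y-y0+.5)*k)),(4 if y%50 else 10,int((y-y0+.5)*k)),(0,0,255),1)
    cv2.imwrite(out,im)
E
python3 - <<'E'
from h import *
crop('pics/top0.png','pics/c1.png',160,110,260,210,6)
crop('pics/top0.png','pics/c2.png',290,170,390,260,6)
crop('pics/side0.png','pics/c3.png',130,180,250,260,6)
crop('pics/side0.png','pics/c4.png',280,145,360,215,7)
for n in('side','top'):
    c,d=ray(n,(256,192)); print(n,c,d)
E
```

```text
side [-108.85272508  921.55177352  665.39546306] [ 0.50435271 -0.76128715 -0.40751714]
top [ 276.13981917  -76.84163838 1550.24017654] [ 0.17629891 -0.01486904 -0.98422437]
```

View pics/c1.png

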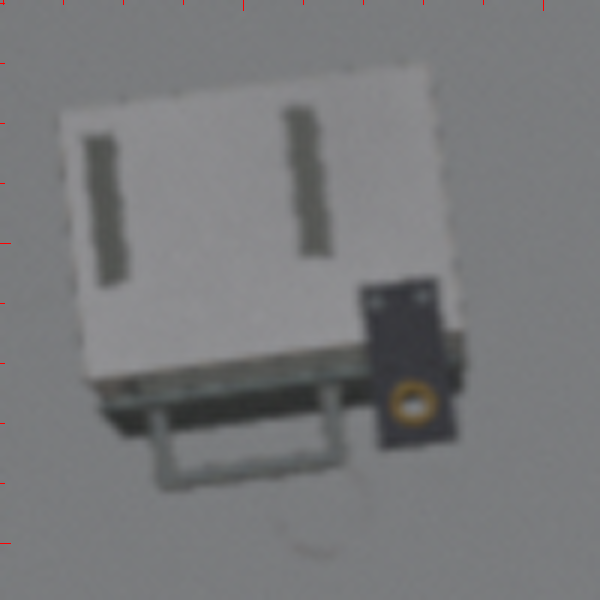

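View pics/c2.png

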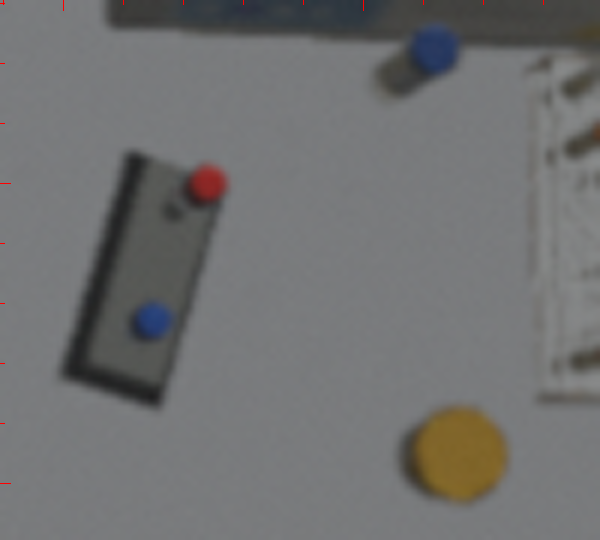

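View pics/c3.png

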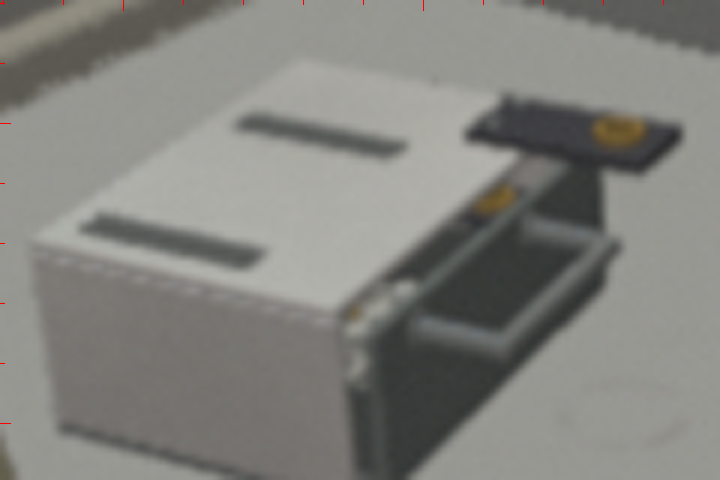

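View pics/c4.png

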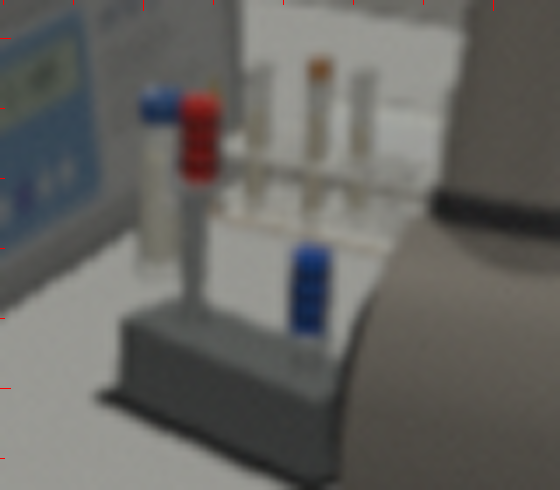

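```bash
python3 - <<'E'
from h import *
np.set_printoptions(precision=1,suppress=True)
print('ub', onz('top',(228.3,176.7),126), onz('side',(232.8,201.2),126), tri((232.8,201.2),(228.3,176.7)))
a=lambda X,Y:(160+X/6-.5,110+Y/6-.5)
print('handle ends',onz('top',a(163,478),85),onz('top',a(342,457),85), onz('side',(222.3,228.3),85))
b=lambda X,Y:(290+X/6-.5,170+Y/6-.5)
print('red',onz('top',b(208,183),176),onz('side',(308.4,158.5),176))
print('blue',onz('top',b(152,320),116), onz('side',(280+311/7-.5,145+248/7-.5),116))
print('cup',onz('top',b(460,454),69))
print('roof front',onz('top',a(92,378),112),onz('top',a(460,330),112))
print('roof back',onz('top',a(62,112),112),onz('top',a(428,66),112))
print('stand top',[onz('top',b(*p),50) for p in((140,158),(222,187),(163,385),(85,362))])
print('green',onz('top',(129,203),113),'violet',onz('top',(142,222.5),113))
E
```

```text
ub [586.1   5.9 126. ] [581.3  10.7 126. ] (array([586. ,   5.7, 123. ]), np.float64(1.5664049161767604))
handle ends [542.2 165.1  85. ] [558.9  51.9  85. ] [550.  107.6  85. ]
red [ 500.2 -341.1  176. ] [ 499.4 -342.7  176. ]
blue [ 424.  -317.8  116. ] [ 424.3 -321.   116. ]
cup [ 348.5 -522.2   69. ]
roof front [599.8 209.  112. ] [637.  -21.2 112. ]
roof back [774.5 239.7 112. ] [811.3   5.4 112. ]
stand top [array([ 536., -321.,   50.]), array([ 518.4, -374.5,   50. ]), array([ 389.3, -336.1,   50. ]), array([ 402.7, -285.9,   50. ])]
green [478.6 374.4 113. ] violet [407.3 319.9 113. ]
```

```bash
python3 - <<'E'
from h import *
np.set_printoptions(precision=1,suppress=True)
print('lb', onz('side',(130+495/6-.5,180+198/6-.5),70))
print(proj('top',[[550.5,108.5,85]]),proj('side',[[550.5,108.5,85]]))
E
```

```text
lb [659.4  21.2  70. ]
[[201.6 187.4]] [[222.  228.4]]
```

Call:
play_rows([
  {"offset": [0,0,0],"twist": -8.5},
  {"offset": [0,0,0],"twist": -8.5},
  {"offset": [0,0,0],"twist": -8.5},
  {"offset": [0,0,0],"twist": -8.5},
  {"offset": [0,0,0],"twist": -8.5},
])

```text
time: 0.6
tool_pos: [132.8, -507.8, 404.3]
tcp_rot: [-3.141, -0.001, 1.004]
contact_force: [0.5, -0.3, 0.5]
grip_width: 92.1
```

Call:
play_rows([
  {"offset": [0,0,0],"twist": -8.5},
  {"offset": [0,0,0],"twist": -8.5},
  {"offset": [0,0,0],"twist": -8.5},
  {"offset": [0,0,0],"twist": -8.5},
  {"offset": [0,0,0],"twist": -8},
], jaw=160)

```text
time: 1.1
tool_pos: [132.8, -507.8, 404.3]
tcp_rot: [3.142, -0.001, 1.737]
contact_force: [0.2, -0.1, -0.1]
grip_width: 56.3
```

Call:
play_rows([
  {"offset": [0.034,0.032,0],"twist": 0},
  {"offset": [0.034,0.032,0],"twist": 0},
  {"offset": [0.034,0.032,0],"twist": 0},
  {"offset": [0.034,0.032,0],"twist": 0},
  {"offset": [0.034,0.032,0],"twist": 0},
])

```text
time: 1.6
tool_pos: [264.3, -312.9, 404.5]
tcp_rot: [3.142, -0.0, 1.73]
contact_force: [0.5, -0.8, -0.1]
grip_width: 34.5
```

Call:
play_rows([
  {"offset": [0.034,0.032,0],"twist": 0},
  {"offset": [0.034,0.032,0],"twist": 0},
  {"offset": [0.034,0.032,0],"twist": 0},
  {"offset": [0.034,0.032,0],"twist": 0},
  {"offset": [0.034,0.032,0],"twist": 0},
])

```text
time: 2.1
tool_pos: [395.3, -119.5, 404.7]
tcp_rot: [3.142, 0.0, 1.73]
contact_force: [1.1, -0.7, 0.1]
grip_width: 34.0
```

Call:
play_rows([
  {"offset": [0.034,0.032,0],"twist": 0},
  {"offset": [0.034,0.032,0],"twist": 0},
  {"offset": [0.034,0.032,0],"twist": 0},
  {"offset": [0.034,0.032,0],"twist": 0},
  {"offset": [0.034,0.032,0],"twist": 0},
])

```text
time: 2.6
tool_pos: [526.3, 73.9, 404.4]
tcp_rot: [-3.141, 0.0, 1.731]
contact_force: [0.4, -0.6, 0.6]
grip_width: 34.4
```

Call:
play_rows([
  {"offset": [0.03,0.03,0.02],"twist": 0},
  {"offset": [0,0,0.03],"twist": 0},
  {"offset": [0,0,0.03],"twist": 0},
  {"offset": [0,0,0],"twist": 0},
])

```text
time: 3.0
tool_pos: [549.2, 106.7, 320.3]
tcp_rot: [-3.132, -0.001, 1.731]
contact_force: [-0.2, -0.4, 0.1]
grip_width: 34.4
```

```bash
python3 - <<'E'
from h import *
o=status.get_obs(); print(o['tool_pos'],o['tcp_rot'])
for n in ("side","top"):
    im=viewer.capture(n); cv2.imwrite(f"pics/{n}1.png",im[:,:,::-1])
crop('pics/side1.png','pics/c5.png',150,150,270,250,6)
crop('pics/top1.png','pics/c6.png',160,110,260,210,6)
E
```

```text
[549.21917162 106.69466514 320.33325258] [-3.13222880e+00 -8.37143220e-04  1.73141516e+00]
```

View pics/c5.png

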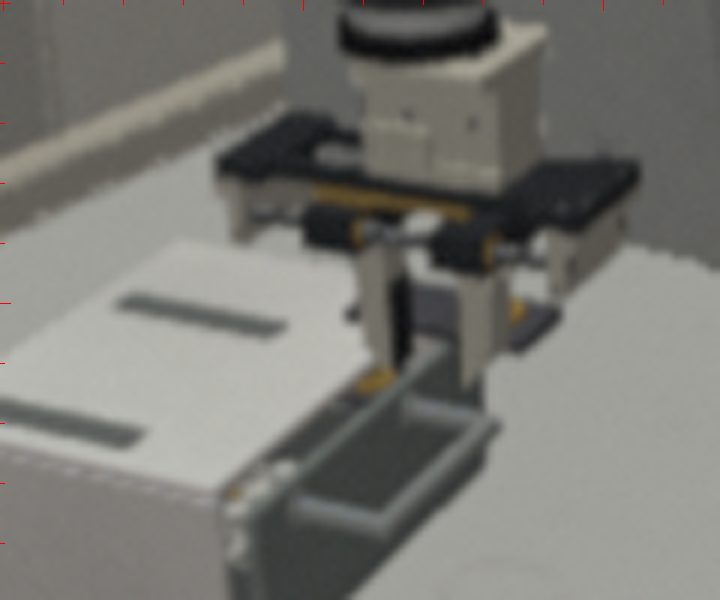

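View pics/c6.png

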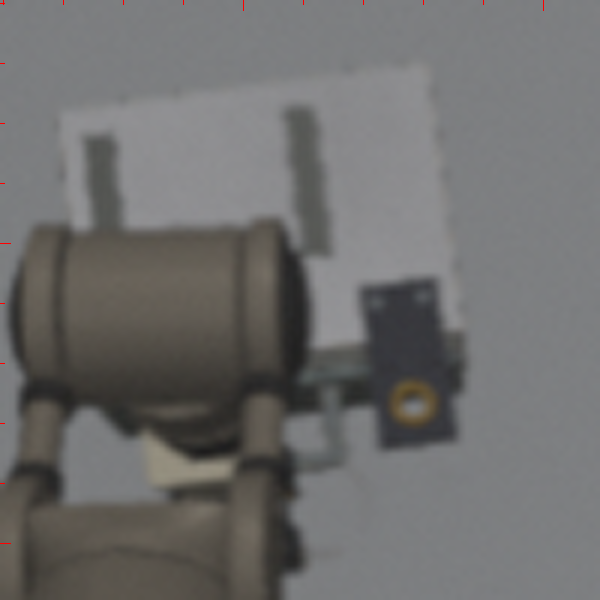

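```bash
python3 - <<'E'
from h import *
np.set_printoptions(precision=1,suppress=True)
t=np.array([549.2,106.7]); yt=np.array([.987,.16])
for s in(-36,-17,17,36):
    p=np.r_[t+s*yt,142.3]; q=proj('side',[p])[0]; print(s,p,(q-[150,150]+.5)*6)
for z in (85,): 
  for e in(-55,55):
    p=np.r_[np.array([549.2,106.7])+e*np.array([-.16,.987]),85]; print((proj('side',[p])[0]-[150,150]+.5)*6)
E
```

```text
-36 [513.7 100.9 142.3] [501.1 380.9]
-17 [532.4 104.  142.3] [465.5 373.8]
17 [566.  109.4 142.3] [402.9 361.2]
36 [584.7 112.5 142.3] [368.5 354.4]
[490.9 423.7]
[383.7 524.9]
```

Call:
play_rows([
  {"offset": [0.001,0.001,0.025],"twist": 0},
  {"offset": [0,0,0.025],"twist": 0},
  {"offset": [0,0,0.018],"twist": 0},
  {"offset": [0,0,0],"twist": 0},
])

```text
time: 3.5
tool_pos: [551.2, 107.1, 256.5]
tcp_rot: [-3.14, -0.0, 1.73]
contact_force: [-0.5, 0.2, 1.0]
grip_width: 34.0
```

Call:
play_rows([
  {"offset": [0,0,0],"twist": 0},
  {"offset": [0,0,0],"twist": 0},
  {"offset": [0,0,0],"twist": 0},
  {"offset": [0,0,0],"twist": 0},
], jaw=235)

```text
time: 3.9
tool_pos: [551.4, 107.4, 257.9]
tcp_rot: [3.14, 0.0, 1.731]
contact_force: [-1.8, -0.9, 6.1]
grip_width: 11.2
```

Call:
play_rows([
  {"offset": [0,0,0],"twist": 0},
  {"offset": [0,0,0],"twist": 0},
  {"offset": [0,0,0.004],"twist": 0},
  {"offset": [0,0,0.004],"twist": 0},
  {"offset": [0,0,0],"twist": 0},
], jaw=165)

```text
time: 4.4
tool_pos: [551.0, 107.5, 247.7]
tcp_rot: [-3.14, -0.0, 1.731]
contact_force: [-0.3, -0.3, 0.3]
grip_width: 32.2
```

Call:
play_rows([
  {"offset": [0,0,0],"twist": 0},
  {"offset": [0,0,0],"twist": 0},
  {"offset": [0,0,0],"twist": 0},
  {"offset": [0,0,0],"twist": 0},
], jaw=240)

```text
time: 4.8
tool_pos: [551.4, 107.5, 248.8]
tcp_rot: [3.141, 0.0, 1.731]
contact_force: [0.6, 0.8, -0.9]
grip_width: 10.5
```

Call:
play_rows([
  {"offset": [0,-0.006,0],"twist": 0},
  {"offset": [0,-0.014,0],"twist": 0},
  {"offset": [0,-0.015,0],"twist": 0},
  {"offset": [0,-0.015,0],"twist": 0},
  {"offset": [0,-0.01,0],"twist": 0},
])

```text
time: 5.3
tool_pos: [491.2, 97.6, 248.8]
tcp_rot: [3.141, 0.001, 1.731]
contact_force: [3.1, -2.4, -3.5]
grip_width: 11.3
```

Call:
play_rows([
  {"offset": [0,-0.004,0],"twist": 0},
  {"offset": [0,-0.004,0],"twist": 0},
  {"offset": [0,-0.002,0],"twist": 0},
  {"offset": [0,-0.001,0],"twist": 0},
])

```text
time: 5.7
tool_pos: [481.4, 95.9, 248.8]
tcp_rot: [3.141, 0.001, 1.731]
contact_force: [2.7, -5.1, -1.7]
grip_width: 10.8
```

Call:
play_rows([
  {"offset": [0,-0.003,0],"twist": 0},
  {"offset": [0,-0.003,0],"twist": 0},
  {"offset": [0,-0.002,0],"twist": 0},
])

```text
time: 6.0
tool_pos: [473.6, 94.7, 248.8]
tcp_rot: [3.141, 0.001, 1.731]
contact_force: [3.5, -4.5, -2.3]
grip_width: 10.8
```

Call:
play_rows([
  {"offset": [0,-0.002,0],"twist": 0},
  {"offset": [0,-0.002,0],"twist": 0},
])

```text
time: 6.2
tool_pos: [469.8, 94.0, 248.8]
tcp_rot: [3.141, 0.001, 1.731]
contact_force: [2.7, -5.6, -1.8]
grip_width: 10.8
```

Moved about 82.5 mm; the stop should be near.

Call:
play_rows([
  {"offset": [0,-0.0015,0],"twist": 0},
  {"offset": [0,-0.0015,0],"twist": 0},
])

```text
time: 6.4
tool_pos: [468.6, 93.8, 248.9]
tcp_rot: [3.134, 0.001, 1.73]
contact_force: [15.2, -0.4, -15.8]
grip_width: 10.9
```

Call:
play_rows([
  {"offset": [0,-0.001,0],"twist": 0},
  {"offset": [0,-0.001,0],"twist": 0},
])

```text
time: 6.6
tool_pos: [467.9, 93.7, 248.9]
tcp_rot: [3.13, 0.001, 1.73]
contact_force: [21.2, 1.2, -20.6]
grip_width: 10.8
```

Call:
play_rows([
  {"offset": [0,0.002,0],"twist": 0},
  {"offset": [0,0.001,0],"twist": 0},
  {"offset": [0,0,0],"twist": 0},
])

```text
time: 6.9
tool_pos: [469.1, 93.9, 248.8]
tcp_rot: [3.137, 0.001, 1.73]
contact_force: [8.4, -2.9, -7.4]
grip_width: 11.1
```

Call:
play_rows([
  {"offset": [0,0,0],"twist": 0},
  {"offset": [0,0,0],"twist": 0},
  {"offset": [0,0,0],"twist": 0},
  {"offset": [0,0,0],"twist": 0},
], jaw=170)

```text
time: 7.3
tool_pos: [467.1, 94.1, 248.7]
tcp_rot: [-3.141, -0.0, 1.731]
contact_force: [0.8, 0.2, -0.4]
grip_width: 30.2
```

Call:
play_rows([
  {"offset": [0,0,-0.01],"twist": 0},
  {"offset": [0,0,-0.02],"twist": 0},
  {"offset": [0,0,-0.03],"twist": 0},
  {"offset": [0,0,-0.04],"twist": 0},
  {"offset": [0,0,-0.04],"twist": 0},
])

```text
time: 7.8
tool_pos: [466.8, 94.0, 390.7]
tcp_rot: [-3.141, -0.0, 1.731]
contact_force: [1.0, -0.5, 0.2]
grip_width: 30.8
```

Call:
play_rows([
  {"offset": [-0.035,0,-0.03],"twist": 0},
  {"offset": [-0.04,0,0],"twist": 0},
  {"offset": [-0.04,0,0],"twist": 0},
  {"offset": [-0.04,0,0],"twist": 0},
  {"offset": [-0.04,0,0],"twist": 0},
])

```text
time: 8.3
tool_pos: [498.1, -99.9, 419.7]
tcp_rot: [3.141, 0.0, 1.731]
contact_force: [0.8, -0.0, 0.7]
grip_width: 30.7
```

```bash
python3 - <<'E'
from h import *
o=status.get_obs(); print(o['tool_pos'],o['tcp_rot'],o['contact_force'])
for n in ("side","top"):
    im=viewer.capture(n); cv2.imwrite(f"pics/{n}2.png",im[:,:,::-1])
crop('pics/side2.png','pics/c7.png',150,170,270,270,6)
crop('pics/top2.png','pics/c8.png',160,110,260,210,6)
E
```

```text
[498.05624983 -99.90703885 419.73085109] [3.14072467e+00 3.15247694e-04 1.73075856e+00] [ 0.80739499 -0.00390144  0.68671958]
```

View pics/c7.png

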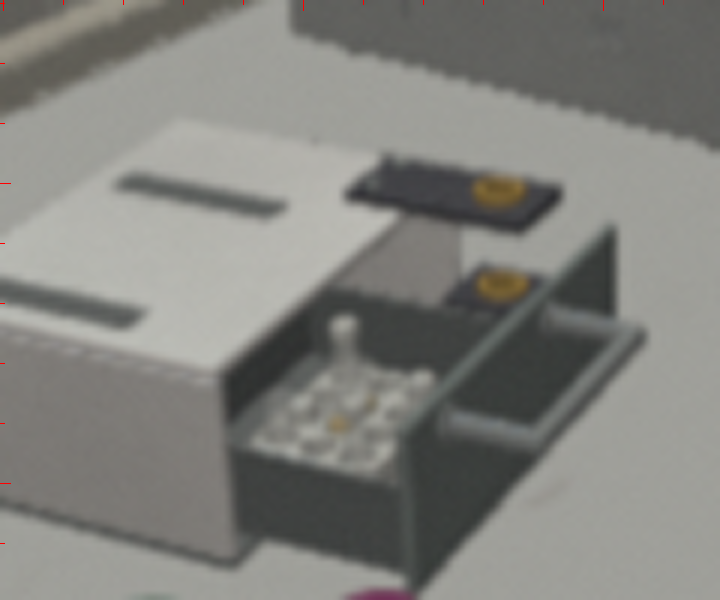

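View pics/c8.png

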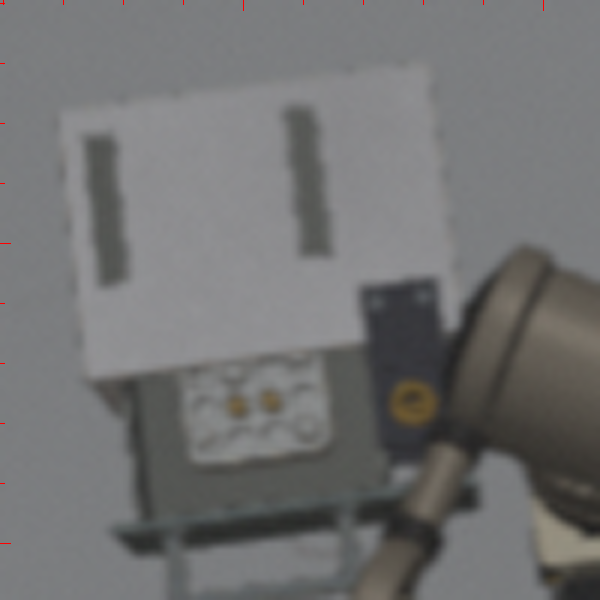

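```bash
python3 - <<'E'
from h import *
np.set_printoptions(precision=1,suppress=True)
def brass(f,x0,y0,x1,y1):
    im=cv2.imread(f); k=8
    im=cv2.resize(im[y0:y1,x0:x1],None,fx=k,fy=k,interpolation=cv2.INTER_CUBIC).astype(int)
    m=((im[:,:,2]-im[:,:,0])>35).astype(np.uint8)
    cs,_=cv2.findContours(m,cv2.RETR_EXTERNAL,cv2.CHAIN_APPROX_NONE)
    out=[]
    for c in cs:
        if cv2.contourArea(c)<200: continue
        e=cv2.fitEllipse(c); x,y,w,h=cv2.boundingRect(c)
        g=lambda X,Y:np.array(((X+.5)/k-.5+x0,(Y+.5)/k-.5+y0))
        out.append((g(*e[0]),np.array(e[1])/k,g(x+w/2,y+h/2),w/k,h/k))
    return out
for r in brass('pics/top2.png',218,166,240,188)+brass('pics/top0.png',218,166,240,188): print('top',*r,onz('top',r[0],126),onz('top',r[2],126))
for f,b in(('pics/side2.png',(225,195,245,207)),('pics/side2.png',(225,210,245,225)),('pics/side0.png',(225,195,245,207))):
  for r in brass(f,*b): print('side',*r,onz('side',r[0],126),onz('side',r[0],70))
for c in([586,5.9],):
  for z in(126,70):
    th=np.linspace(0,2*np.pi,40); ring=np.c_[c[0]+14*np.cos(th),c[1]+14*np.sin(th),th*0+z]
    for n in('side','top'):
        q=proj(n,ring); print(n,z,q.min(0),q.max(0),(q.min(0)+q.max(0))/2)
E
```

```text
top [228.4 176.7] [6.6 6.8] [228.6 176.8] 7.0 6.625 [585.9   5.4 126. ] [585.9   4.9 126. ]
top [228.4 176.7] [6.  6.1] [228.5 176.8] 6.625 6.625 [586.    5.5 126. ] [585.9   5.2 126. ]
side [232.7 201.4] [4.8 8.7] [232.9 201.5] 8.625 4.875 [580.6  12.2 126. ] [652.2 -82.2  70. ]
side [233.3 217.1] [4.4 8.6] [233.4 217.2] 8.375 4.625 [517.1  96.1 126. ] [582.1  10.4  70. ]
side [232.7 201.4] [4.6 8.7] [232.8 201.5] 8.5 4.625 [580.6  12.1 126. ] [652.2 -82.3  70. ]
side 126 [228.  198.4] [237.  202.2] [232.5 200.3]
top 126 [224.5 173. ] [232.1 180.4] [228.3 176.7]
side 70 [228.7 214.2] [237.5 218.3] [233.1 216.3]
top 70 [225.4 176.3] [232.6 183.4] [229.  179.8]
```

```bash
cat >> h.py <<'E'
from scipy.optimize import least_squares
def blob(f,box,kind):
    x0,y0,x1,y1=box; k=8
    im=cv2.imread(f) if isinstance(f,str) else f
    im=cv2.resize(im[y0:y1,x0:x1],None,fx=k,fy=k,interpolation=cv2.INTER_CUBIC).astype(int)
    b,g,r=im[:,:,0],im[:,:,1],im[:,:,2]
    m=((r-np.maximum(b,g))>45) if kind=='red' else ((b-r)>35)
    cs,_=cv2.findContours(m.astype(np.uint8),cv2.RETR_EXTERNAL,cv2.CHAIN_APPROX_NONE)
    c=max(cs,key=cv2.contourArea); M=cv2.moments(c)
    x,y,w,h=cv2.boundingRect(c)
    G=lambda X,Y:np.array(((X+.5)/k-.5+x0,(Y+.5)/k-.5+y0))
    return G(M['m10']/M['m00'],M['m01']/M['m00']),G(x,y),G(x+w-1,y+h-1)
def cylproj(n,c,z0,z1,r):
    th=np.linspace(0,2*np.pi,48); P=np.vstack([np.c_[c[0]+r*np.cos(th),c[1]+r*np.sin(th),th*0+z] for z in(z0,z1)])
    h=cv2.convexHull(proj(n,P).astype(np.float32)); M=cv2.moments(h)
    h=h.reshape(-1,2); return np.array([M['m10']/M['m00'],M['m01']/M['m00']]),h.min(0),h.max(0)
def fitcyl(n,cen,z0,z1,r,guess):
    return least_squares(lambda c:cylproj(n,c,z0,z1,r)[0]-cen,guess).x
E
python3 - <<'E'
from h import *
np.set_printoptions(precision=1,suppress=True)
for name,kind,z1,tb,sb,g in(('red','red',176,(312,188,336,212),(300,152,318,175),[500,-341]),('blue','blue',116,(304,212,325,234),(317,176,332,197),[424,-318])):
    for n,b in(('top',tb),('side',sb)):
        r=blob(f'pics/{n}0.png',b,kind)
        c=fitcyl(n,r[0],z1-45,z1,11,g)
        print(name,n,*r,'->',c,'model',*cylproj(n,c,z1-45,z1,11))
E
```

```text
red top [324.3 200. ] [321.4 197.2] [327.2 202.7] -> [ 503.8 -345.8] model [324.3 200. ] [320.1 196. ] [328.5 203.9]
red side [308.1 163.7] [305.8 157.9] [310.8 170.4] -> [ 503.7 -350.4] model [308.  163.5] [304.8 156.7] [311.3 170.3]
blue top [315.2 222.9] [312.4 220.1] [318.1 225.6] -> [ 426.1 -322.8] model [315.2 222.9] [311.3 219.3] [319.2 226.4]
blue side [323.8 185.6] [321.6 179.6] [326.4 192.2] -> [ 422.7 -319.6] model [323.8 186. ] [320.4 179. ] [327.3 193. ]
```

```bash
python3 - <<'E'
from h import *
np.set_printoptions(precision=1,suppress=True)
crop('pics/top2.png','pics/c9.png',300,185,340,235,14)
g=lambda p:(p-[300,185]+.5)*14
for z in(176,131,125,50):
    for c in([500.2,-341.1],[503.8,-345.8]): print(z,c,g(proj('top',[[*c,z]])[0]))
im=cv2.imread('pics/top2.png'); print(im[196:206,316:330,2]); print(im[196:206,316:330,1])
E
```

```text
176 [500.2, -341.1] [345.2 217.1]
176 [503.8, -345.8] [363.4 203.6]
131 [500.2, -341.1] [312.6 243.8]
131 [503.8, -345.8] [330.3 230.7]
125 [500.2, -341.1] [308.4 247.2]
125 [503.8, -345.8] [326.  234.2]
50 [500.2, -341.1] [258.6 288. ]
50 [503.8, -345.8] [275.5 275.6]
[[108 116 119 122 123 123 122 124 127 127 123 122 123 123]
 [ 93  97 102 109 116 115 118 128 141 141 128 120 121 124]
 [ 89  89  89  93  93  94 117 138 146 148 137 122 118 122]
 [ 87  87  87  85  75  79 118 138 144 143 138 128 123 122]
 [ 88  87  83  79  63  73 115 136 139 140 136 127 122 123]
 [ 88  87  83  79  63  64  95 121 131 131 124 115 119 122]
 [ 87  85  79  79  65  51  63  85  97  94  87 101 116 123]
 [ 86  77  68  73  70  58  54  56  63  63  71 106 120 123]
 [ 83  69  56  62  74  76  71  68  74  65  77 109 122 124]
 [ 83  69  54  56  67  74  79  81  81  72  93 115 122 124]]
[[108 118 120 124 125 125 120 116 116 116 119 122 125 124]
 [ 95  98 102 110 118 114  95  75  71  73  87 109 123 126]
 [ 89  91  91  95  94  83  60  46  44  47  56  87 115 125]
 [ 89  89  88  87  74  51  40  39  42  41  46  77 113 124]
 [ 90  89  83  76  56  39  36  40  38  38  45  77 112 124]
 [ 90  88  83  77  57  37  35  37  39  38  50  88 116 125]
 [ 89  87  81  80  62  40  34  35  37  38  56  96 118 126]
 [ 87  78  70  74  69  53  45  43  52  55  70 108 123 125]
 [ 84  69  57  62  73  74  67  68  76  68  79 111 124 125]
 [ 84  69  55  57  69  75  80  83  83  74  94 117 124 125]]
```

View pics/c9.png

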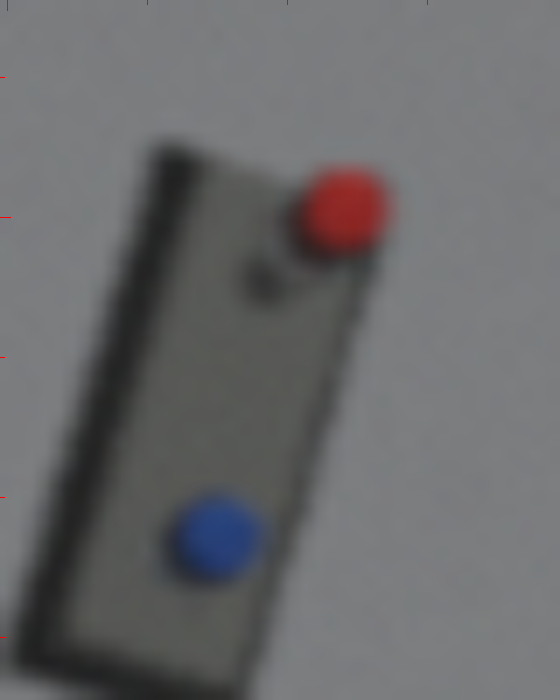

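Call:
play_rows([
  {"offset": [-0.04,-0.006,0],"twist": 0},
  {"offset": [-0.04,-0.006,0],"twist": 0},
  {"offset": [-0.04,-0.006,0],"twist": 0},
  {"offset": [-0.04,-0.006,0],"twist": 0},
  {"offset": [-0.04,-0.006,0],"twist": 0},
], jaw=80)

```text
time: 8.9
tool_pos: [500.4, -301.3, 419.5]
tcp_rot: [3.141, -0.0, 1.731]
contact_force: [0.6, 0.5, -0.3]
grip_width: 62.1
```

Call:
play_rows([
  {"offset": [-0.04,-0.005,0.02],"twist": 0},
  {"offset": [0,0,0.02],"twist": 0},
  {"offset": [0,0,0.0],"twist": 0},
])

```text
time: 9.2
tool_pos: [501.4, -340.8, 376.1]
tcp_rot: [-3.138, -0.005, 1.729]
contact_force: [0.8, -0.2, -1.4]
grip_width: 63.0
```

```bash
python3 - <<'E'
from h import *
o=status.get_obs(); print(o['tool_pos'],o['tcp_rot'],o['contact_force'])
for n in ("side","top"):
    im=viewer.capture(n); cv2.imwrite(f"pics/{n}3.png",im[:,:,::-1])
crop('pics/side3.png','pics/c10.png',270,110,370,210,6)
crop('pics/top3.png','pics/c11.png',280,160,370,250,6)
E
```

```text
[ 501.43678502 -340.82307562  376.07063268] [-3.13786655 -0.00516544  1.72930571] [ 0.8405315  -0.24656813 -1.40669367]
```

View pics/c10.png

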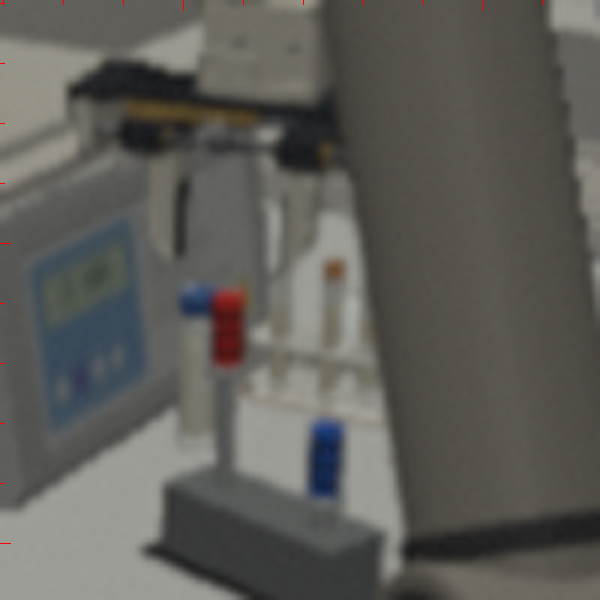

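View pics/c11.png

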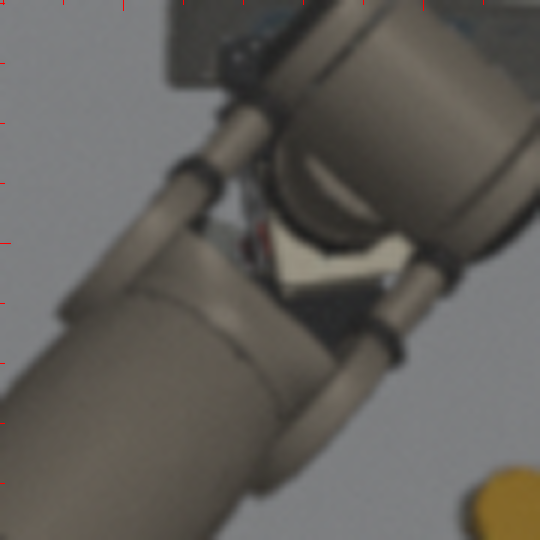

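```bash
python3 - <<'E'
from h import *
np.set_printoptions(precision=1,suppress=True)
g=lambda p:(p-[270,110]+.5)*6
t=np.array([501.4,-340.8]);yt=np.array([.987,.16]);xt=np.array([-.16,.987])
for s in(-50,-31.5,31.5,50):
  for w in(-9.5,9.5): print(s,w,g(proj('side',[np.r_[t+s*yt+w*xt,198]])[0]))
for c in([501.4,-340.8],[502,-343],[500,-341],[503.7,-350]):
  print(c,g(proj('side',[[*c,153.5]])[0]),g(proj('side',[[*c,176]])[0]))
E
```

```text
-50 -9.5 [315.5 265.5]
-50 9.5 [306.9 275. ]
-31.5 -9.5 [285.6 261.6]
-31.5 9.5 [276.7 271. ]
31.5 -9.5 [185.7 248.6]
31.5 9.5 [175.7 257.7]
50 -9.5 [156.8 244.9]
50 9.5 [146.6 253.9]
[501.4, -340.8] [227.6 329.3] [229.1 294.3]
[502, -343] [228.3 328.1] [229.8 293.1]
[500, -341] [229.8 329.6] [231.3 294.6]
[503.7, -350] [231.  324.2] [232.5 289.4]
```

Call:
play_rows([
  {"offset": [-0.001,0,0.02],"twist": 0},
  {"offset": [0,0,0.02],"twist": 0},
  {"offset": [0,0,0.02],"twist": 0},
  {"offset": [0,0,0.003],"twist": 0},
  {"offset": [0,0,0],"twist": 0},
])

```text
time: 9.8
tool_pos: [502.7, -341.3, 317.0]
tcp_rot: [3.141, 0.001, 1.732]
contact_force: [1.3, 0.0, 0.9]
grip_width: 63.1
```

Call:
play_rows([
  {"offset": [0,0,0],"twist": 0},
  {"offset": [0,0,0],"twist": 0},
], jaw=155)

```text
time: 10.0
tool_pos: [502.5, -342.0, 317.4]
tcp_rot: [3.14, 0.002, 1.731]
contact_force: [-0.3, 0.1, 0.4]
grip_width: 51.1
```

Call:
play_rows([
  {"offset": [0,0,0.003],"twist": 0},
  {"offset": [0,0,0],"twist": 0},
  {"offset": [0,0,0],"twist": 0},
])

```text
time: 10.3
tool_pos: [502.1, -342.1, 312.7]
tcp_rot: [-3.142, -0.0, 1.73]
contact_force: [0.1, 0.4, -1.3]
grip_width: 36.7
```

```bash
python3 - <<'E'
from h import *
o=status.get_obs(); print(o['tool_pos'],o['tcp_rot'],o['contact_force'])
for n in ("side",):
    im=viewer.capture(n); cv2.imwrite(f"pics/{n}4.png",im[:,:,::-1])
crop('pics/side4.png','pics/c12.png',270,110,350,210,6)
E
```

```text
[ 502.11283922 -342.08528113  312.74301059] [-3.14152792e+00 -1.24603009e-05  1.73043120e+00] [ 0.08917164  0.40598722 -1.30805413]
```

View pics/c12.png

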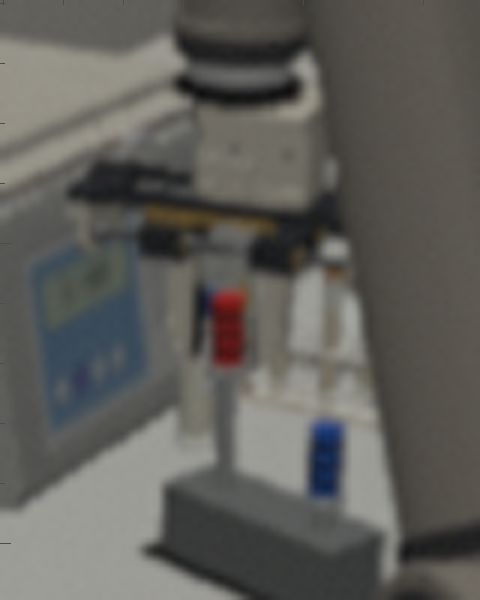

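Call:
play_rows([
  {"offset": [0,0,0],"twist": 0},
  {"offset": [0,0,0],"twist": 0},
  {"offset": [0,0,0],"twist": 0},
  {"offset": [0,0,0],"twist": 0},
  {"offset": [0,0,0],"twist": 0},
], jaw=225)

```text
time: 10.85
tool_pos: [502.0, -342.1, 312.7]
tcp_rot: [-3.141, 0.0, 1.731]
contact_force: [-1.9, 0.8, 0.6]
grip_width: 21.3
```

```bash
python3 - <<'E'
from h import *
o=status.get_obs(); print(o['tool_pos'],o['tcp_rot'],o['contact_force'],o['moment'],o['grip_width'])
E
```

```text
[ 502.00412647 -342.09724959  312.7121891 ] [-3.14104476e+00  8.40941899e-06  1.73057862e+00] [-1.93552811  0.82709294  0.58272697] [-0.08324153  0.2927656   0.00199488] 21.28900212921589
```

Call:
play_rows([
  {"offset": [0,0,-0.005],"twist": 0},
  {"offset": [0,0,-0.015],"twist": 0},
  {"offset": [0,0,-0.02],"twist": 0},
  {"offset": [0,0,-0.02],"twist": 0},
  {"offset": [0,0,-0.02],"twist": 0},
])

```text
time: 11.35
tool_pos: [502.3, -341.9, 393.7]
tcp_rot: [3.141, -0.0, 1.731]
contact_force: [0.5, -0.8, -0.9]
grip_width: 21.4
```

Call:
play_rows([
  {"offset": [0,0,-0.02],"twist": 0},
  {"offset": [0,0,-0.02],"twist": 0},
  {"offset": [0,0,-0.02],"twist": 0},
  {"offset": [0,0,-0.01],"twist": 0},
  {"offset": [0,0,0],"twist": 0},
])

```text
time: 11.85
tool_pos: [502.3, -341.9, 464.2]
tcp_rot: [3.139, 0.002, 1.731]
contact_force: [-0.1, -0.3, -1.5]
grip_width: 21.4
```

```bash
python3 - <<'E'
from h import *
o=status.get_obs(); print(o['tool_pos'],o['tcp_rot'],o['contact_force'],o['moment'],o['grip_width'])
for n in ("side",'top'):
    im=viewer.capture(n); cv2.imwrite(f"pics/{n}5.png",im[:,:,::-1])
crop('pics/side5.png','pics/c13.png',270,80,350,210,6)
E
```

```text
[ 502.28437332 -341.93617223  464.23202148] [3.13940003e+00 2.31776869e-03 1.73071653e+00] [-0.10739022 -0.26688521 -1.4692053 ] [-0.02686542 -0.17585862  0.02205078] 21.381309528970515
```

View pics/c13.png

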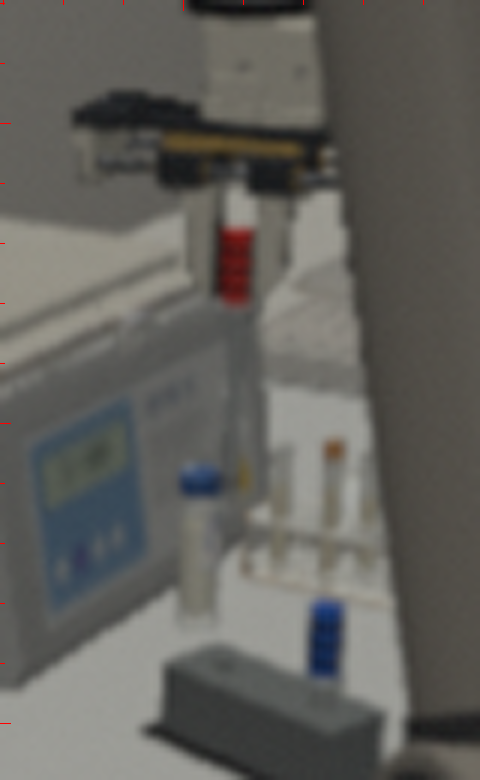

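Call:
play_rows([
  {"offset": [0.02,0.0084,0],"twist": 0},
  {"offset": [0.038,0.016,0],"twist": 0},
  {"offset": [0.038,0.016,0],"twist": 0},
  {"offset": [0.038,0.016,0],"twist": 0},
  {"offset": [0.038,0.016,0],"twist": 0},
])

```text
time: 12.45
tool_pos: [546.4, -159.2, 461.2]
tcp_rot: [-3.14, -0.001, 1.73]
contact_force: [0.5, 0.1, -1.3]
grip_width: 21.3
```

Call:
play_rows([
  {"offset": [0.038,0.016,0],"twist": 0},
  {"offset": [0.038,0.016,0],"twist": 0},
  {"offset": [0.038,0.016,0],"twist": 0},
  {"offset": [0.026,0.01,0],"twist": 0},
  {"offset": [0.016,0.0068,0],"twist": 0},
])

```text
time: 12.95
tool_pos: [585.6, 5.9, 461.3]
tcp_rot: [-3.139, -0.001, 1.733]
contact_force: [0.6, -0.5, -1.3]
grip_width: 21.1
```

Call:
play_rows([
  {"offset": [0,0,0],"twist": 0},
  {"offset": [0,0,0],"twist": 0},
])

```text
time: 13.15
tool_pos: [585.4, 3.1, 462.0]
tcp_rot: [-3.14, 0.0, 1.731]
contact_force: [-0.1, 0.2, -0.3]
grip_width: 21.5
```

```bash
python3 - <<'E'
from h import *
o=status.get_obs(); print(o['tool_pos'],o['tcp_rot'],o['contact_force'],o['moment'],o['grip_width'])
for n in ("side",'top'):
    im=viewer.capture(n); cv2.imwrite(f"pics/{n}6.png",im[:,:,::-1])
crop('pics/side6.png','pics/c14.png',190,130,290,230,7)
crop('pics/top6.png','pics/c15.png',180,130,270,220,6)
E
```

```text
[585.44701752   3.10565945 461.98940003] [-3.14021864e+00  4.42149474e-04  1.73073499e+00] [-0.13915307  0.17297719 -0.32988963] [ 0.01161021 -0.12581271 -0.05839289] 21.455991855306475
```

View pics/c14.png

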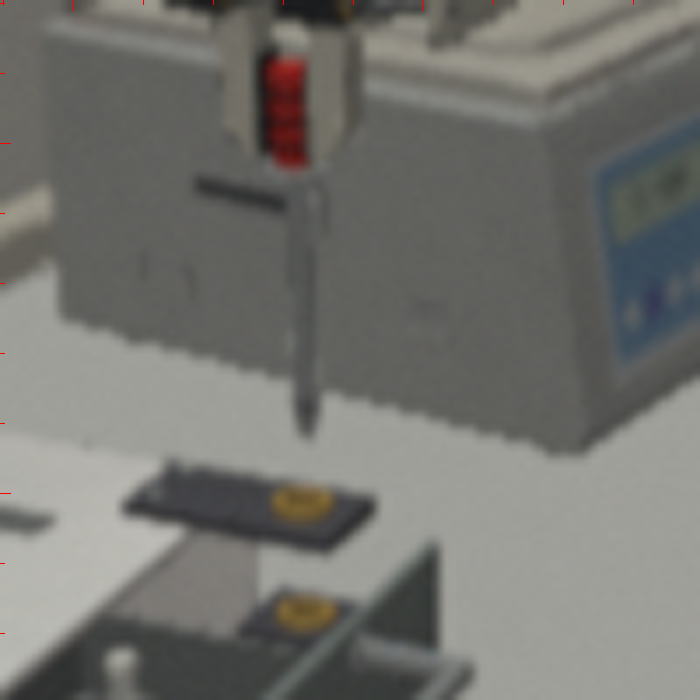

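View pics/c15.png

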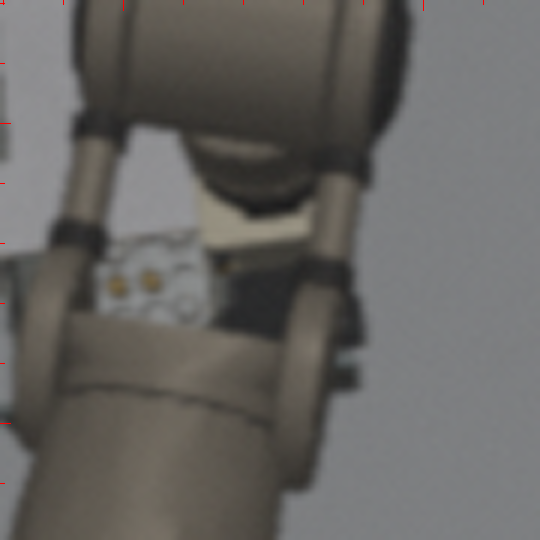

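```bash
python3 - <<'E'
from h import *
np.set_printoptions(precision=1,suppress=True)
g=lambda p:(p-[190,130]+.5)*7
o=status.get_obs(); T=o['tool_pos']; print(T)
for z in (154.3,180,250,274.3,280,302.8-22.5,302.8+22.5): print(z,g(proj('side',[[T[0],T[1],z]])[0]))
print(onz('side',(233.4,191.7),154.3))
# shank centerline in image
im=cv2.imread('pics/side6.png'); 
r=blob('pics/side6.png',(220,130,240,160),'red'); print('red',[g(x) for x in r], 'model',[g(x) for x in cylproj('side',T[:2],280.3,325.3,11)])
u=proj('side',[[586,5.5,126]])[0]; print('bush model',g(u), 'dpx/dx,dy', proj('side',[[596,5.5,126]])[0]-u,proj('side',[[586,15.5,126]])[0]-u)
E
```

```text
[585.4   2.3 462.4]
154.3 [304.8 435.1]
180 [302.9 381.5]
250 [297.7 231.1]
274.3 [295.8 177.3]
280 [295.4 164.6]
280.3 [295.3 163.9]
325.3 [291.9  61.7]
[584.2   2.  154.3]
red [array([286.9, 109.5]), array([267.3,  59.1]), array([304.1, 167.6])] model [array([293.6, 113. ]), array([265.6,  54.2]), array([321.3, 172.2])]
bush model [301.5 495.3] dpx/dx,dy [-2.6 -0.7] [-1.9  1.2]
```

```bash
python3 - <<'E'
from h import *
np.set_printoptions(precision=1,suppress=True)
a=cv2.imread('pics/side6.png').astype(int).sum(2); b=cv2.imread('pics/side2.png').astype(int).sum(2)
for v in range(160,195,2):
    d=(b-a)[v,224:244]; w=np.clip(np.abs(d)-25,0,None); print(v,d, (w*np.arange(224,244)).sum()/max(w.sum(),1), a[v,228:240])
T=[585.4,2.5]
for z in(250,220,200,180,160,154.3): print(z,proj('side',[[*T,z]])[0])
E
```

```text
160 [  -4   -1   -5   -4    0    3  -15  -72 -116  -90  -34   -5    3   -1
   -2    0    2    2   -5   -3] 232.16981132075472 [238 221 223 249 259 251 269 273 250 279 293 291]
162 [  2   0  -1   0   1  -3   6   8  -4 -10   2   3   1   1   4   1  -1  -2
   3   2] 0.0 [286 285 277 259 256 256 268 273 256 277 287 290]
164 [ 0  2 -6 -1  2 -1  9 31 32 26 19  3  2 -1  6  3  2  0  3 -2] 231.64285714285714 [284 285 276 255 254 259 266 279 282 285 285 288]
166 [-2 -3 -3  0 -6  0 13 31 34 38 44 10  0 -2  0 -4  4  1  3 -6] 232.95744680851064 [286 283 275 251 254 247 240 276 284 285 288 291]
168 [ 1  7  1 -1 -2 -1  7 35 27 36 45 12 -5 -2  4  2 -2 -1  0  0] 232.95348837209303 [284 285 275 252 258 249 240 276 289 289 286 289]
170 [ 2  1 -6 -1 -7  1 10 27 30 38 48  7 -4  6 -1  0  2 -3 -3  3] 233.32558139534885 [288 287 278 257 256 246 240 280 291 287 289 288]
172 [ 0 -4 -2 -3 -2  3 -5  4 18 35 44 10 -4 -2  2  4 -2  0 -3 -1] 233.6551724137931 [288 282 288 284 266 251 244 278 292 294 288 285]
174 [ 4  2  0  0 -5 -1  5  3 19 28 44  9 -1  1 -1 -2  2  0 -3  1] 233.86363636363637 [290 288 282 282 265 254
[... 885 characters left out ...]
49 299 395 412 395 335]
188 [  3   3   1  -2  -3  -3   0  51 193 267 255 157  24  -4  -4  -2   0   3
  -3  -2] 233.34335839598998 [471 471 468 418 276 204 213 314 449 476 474 467]
190 [ -3   1  -1   0  -5   1  -2  20 130 222 204  89  14  -2  -2  -1  -2  -1
   0   3] 233.37064220183487 [472 472 472 450 340 249 266 383 458 473 472 472]
192 [-2 -5 -1 -4  4  1 -2  6 42 95 97 22  0  0 -1  1  0  0 -2  2] 233.34591194968553 [469 471 474 465 430 375 373 448 471 472 472 469]
194 [ 2 -2  0  0  4 -2 -1  1  3  1  6  0  3 -1 -3  3 -5  0  0  3] 0.0 [469 472 470 472 473 470 467 474 470 471 472 468]
250 [232.  162.5]
220 [232.3 171.9]
200 [232.5 178. ]
180 [232.7 184. ]
160 [232.9 190. ]
154.3 [233.  191.7]
```

Call:
play_rows([
  {"offset": [0.003,0.0014,0.005],"twist": 0},
  {"offset": [0,0,0.01],"twist": 0},
  {"offset": [0,0,0.005],"twist": 0},
  {"offset": [0,0,0],"twist": 0},
  {"offset": [0,0,0],"twist": 0},
])

```text
time: 13.75
tool_pos: [586.3, 6.7, 442.5]
tcp_rot: [-3.141, 0.0, 1.73]
contact_force: [0.0, -0.4, -1.1]
grip_width: 21.3
```

```bash
python3 - <<'E'
from h import *
np.set_printoptions(precision=2,suppress=True)
o=status.get_obs(); print(o['tool_pos'],o['tcp_rot'],o['contact_force'],o['moment'],o['grip_width'])
im=viewer.capture('side'); cv2.imwrite(f"pics/side7.png",im[:,:,::-1])
o=status.get_obs(); print(o['tool_pos'])
crop('pics/side7.png','pics/c16.png',200,160,260,230,10)
a=cv2.imread('pics/side7.png').astype(int).sum(2); b=cv2.imread('pics/side2.png').astype(int).sum(2)
for v in range(184,206):
    d=(b-a)[v,224:244]; w=np.clip(np.abs(d)-25,0,None); print(v,d, (w*np.arange(224,244)).sum()/max(w.sum(),1))
E
```

```text
[586.33   6.67 442.51] [-3.14  0.    1.73] [ 0.02 -0.36 -1.11] [-0.04 -0.11  0.  ] 21.316889757044123
[586.38   6.7  442.81]
184 [ -3  -2  -1   3  -4  12  76 129  88  46   5  -6   1  -3   1  -3  -3  -2
   0  -3] 231.22594142259413
185 [  1  -2   1  -3  -6  12  86 174 172 145  75  14  -2  -3  -3   2  -4  -1
  -2   0] 231.90322580645162
186 [ -3  -2  -1   2   3  11  75 182 217 197 118  19  -2   0  -1   0   2   0
  -1   1] 232.15210843373495
187 [ -2  -3  -4  -2   1  11  73 180 221 211 139  19  -2  -3   1  -3  -3   1
  -2   3] 232.23319027181688
188 [  4   1   2  -6  -6   5  69 180 218 217 145  23   0  -2  -4  -1   0   0
  -5  -2] 232.2684659090909
189 [ -1  -1  -2  -1  -4   9  66 181 222 221 150  18  -8  -2  -1   0  -2  -2
  -2  -4] 232.29090909090908
190 [ -4  -4  -4  -4  -8   1  46 173 220 220 146  26  -3  -2  -2   2   0   2
   1  -1] 232.36710719530103
191 [  0   4   4  -1  -4   0  30 161 220 218 149  20  -6   0  -1  -1   1   0
  -4  -1] 232.45176110260337
192 [ -4  -6   0  -1   1  -5  28 165 225 228 162  25  -6  -1  -1   0   0  -3
  -1  -3] 232.48462664714495
193 [ -4   2  -3   0  
[... 418 characters left out ...]
  -3  -2  -6   9  62 178 192  93  13   0  -1   0  -2   1   0
   2  -2] 232.62588235294118
198 [  4  -1  -3   1  -5  -1   2  26 111 123  44   1  -1  -1   1   0  -1  -3
  -2   0] 232.66176470588235
199 [ 1 -1 -2  6  0 -1  2  7 38 47 11 -6 -4  0 -4  0 -1 -3  1 -1] 232.62857142857143
200 [ 1 -4  2 -1  4  1 -5 -3  0  7  0  0  0 -1 -1  1  1  3 -2 -1] 0.0
201 [ 8  4  4  2  4 -4  2  0  3 -2 -4 -2  1 -1 -2  0 -4 -3  0 -4] 0.0
202 [-4 -1 -6  5  4 -1 -3  7  6 -2 -1  2  2  0  2  0  2  2  0 -2] 0.0
203 [-1 -2  1 -3 -2  0 -5 -1 -5  5  1 -3 -1 -2  0  1  1  1 -2  1] 0.0
204 [-3  2  8 -1  3 -3 -2 -3  1 -3 -5 -3  0 -3 -5 -2  2  3 -4  0] 0.0
205 [-2 -5 -1 -8 -3 -2 -1  0 -4 -1 -5  5  5  3 -8  3 -1  0  1  0] 0.0
```

View pics/c16.png

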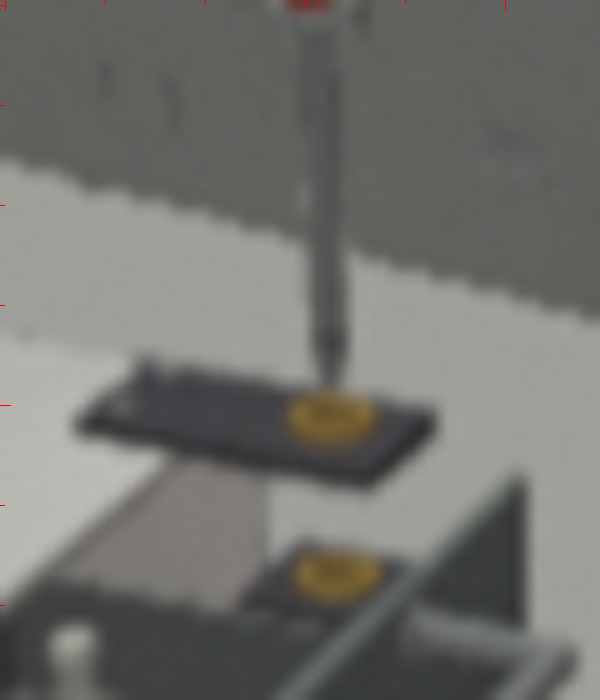

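Call:
play_rows([
  {"offset": [0,0,0.004],"twist": 0},
  {"offset": [0,0,0.004],"twist": 0},
  {"offset": [0,0,0.003],"twist": 0},
  {"offset": [0,0,0.002],"twist": 0},
  {"offset": [0,0,0],"twist": 0},
])

```text
time: 14.3
tool_pos: [586.3, 6.8, 429.2]
tcp_rot: [-3.141, -0.0, 1.731]
contact_force: [0.2, -0.7, -1.1]
grip_width: 21.0
```

Call:
play_rows([
  {"offset": [0,0,0.002],"twist": 0},
  {"offset": [0,0,0.003],"twist": 0},
  {"offset": [0,0,0],"twist": 0},
])

```text
time: 14.6
tool_pos: [586.3, 6.8, 424.2]
tcp_rot: [-3.141, -0.0, 1.731]
contact_force: [-0.6, 0.1, -2.0]
grip_width: 21.3
```

Call:
play_rows([
  {"offset": [0,0,0.003],"twist": 0},
  {"offset": [0,0,0.003],"twist": 0},
  {"offset": [0,0,0.003],"twist": 0},
  {"offset": [0,0,0.003],"twist": 0},
  {"offset": [0,0,0],"twist": 0},
])

```text
time: 15.1
tool_pos: [586.3, 6.8, 412.1]
tcp_rot: [-3.141, -0.0, 1.731]
contact_force: [0.1, 0.4, -1.2]
grip_width: 21.4
```

```bash
python3 - <<'E'
from h import *
np.set_printoptions(precision=2,suppress=True)
o=status.get_obs(); print(o['tool_pos'],o['tcp_rot'],o['contact_force'],o['moment'],o['grip_width'])
im=viewer.capture('side'); cv2.imwrite(f"pics/side8.png",im[:,:,::-1])
crop('pics/side8.png','pics/c17.png',200,160,260,230,10)
E
```

```text
[586.26   6.81 412.07] [-3.14 -0.    1.73] [ 0.12  0.42 -1.19] [ 0.03 -0.1  -0.  ] 21.392790037346913
```

View pics/c17.png

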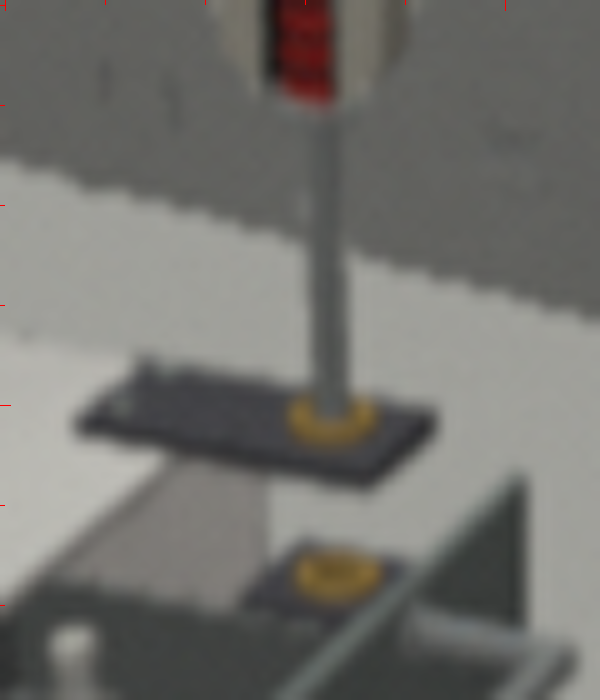

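Call:
play_rows([
  {"offset": [0,0,0.005],"twist": 0},
  {"offset": [0,0,0.006],"twist": 0},
  {"offset": [0,0,0.006],"twist": 0},
  {"offset": [0,0,0.005],"twist": 0},
  {"offset": [0,0,0],"twist": 0},
])

```text
time: 15.65
tool_pos: [586.2, 6.8, 389.6]
tcp_rot: [-3.14, -0.0, 1.731]
contact_force: [-0.3, 0.4, -1.3]
grip_width: 21.7
```

```bash
python3 - <<'E'
from h import *
im=viewer.capture('side'); cv2.imwrite(f"pics/side9.png",im[:,:,::-1])
crop('pics/side9.png','pics/c18.png',200,170,260,230,10)
E
```

```text
(no output)
```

View pics/c18.png

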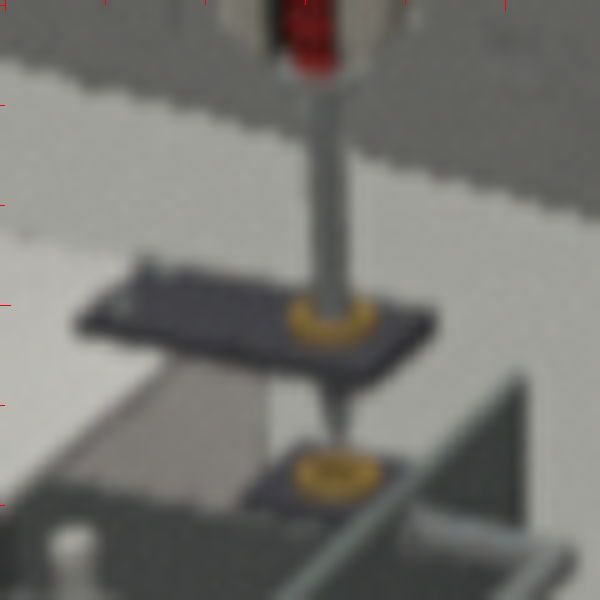

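Call:
play_rows([
  {"offset": [0,0,0.005],"twist": 0},
  {"offset": [0,0,0.005],"twist": 0},
  {"offset": [0,0,0.002],"twist": 0},
  {"offset": [0,0,0.002],"twist": 0},
  {"offset": [0,0,0.001],"twist": 0},
])

```text
time: 16.2
tool_pos: [586.3, 6.8, 375.5]
tcp_rot: [-3.141, 0.0, 1.731]
contact_force: [0.1, 0.4, -1.3]
grip_width: 21.2
```

Call:
play_rows([
  {"offset": [0,0,0.002],"twist": 0},
  {"offset": [0,0,0.002],"twist": 0},
  {"offset": [0,0,0.002],"twist": 0},
  {"offset": [0,0,0],"twist": 0},
])

```text
time: 16.6
tool_pos: [586.3, 6.8, 369.4]
tcp_rot: [-3.141, -0.0, 1.731]
contact_force: [-0.6, 0.5, -1.0]
grip_width: 21.1
```

Call:
play_rows([
  {"offset": [0,0,0.003],"twist": 0},
  {"offset": [0,0,0.003],"twist": 0},
  {"offset": [0,0,0.003],"twist": 0},
  {"offset": [0,0,0.003],"twist": 0},
  {"offset": [0,0,0],"twist": 0},
])

```text
time: 17.1
tool_pos: [586.2, 6.8, 357.1]
tcp_rot: [-3.141, -0.0, 1.731]
contact_force: [-0.1, -0.4, -1.4]
grip_width: 21.4
```

Call:
play_rows([
  {"offset": [0,0,0.004],"twist": 0},
  {"offset": [0,0,0.004],"twist": 0},
  {"offset": [0,0,0.004],"twist": 0},
  {"offset": [0,0,0.004],"twist": 0},
  {"offset": [0,0,0]},
])

```text
$.commands[4]: bad value
```

Call:
play_rows([
  {"offset": [0,0,0.005],"twist": 0},
  {"offset": [0,0,0.005],"twist": 0},
  {"offset": [0,0,0.005],"twist": 0},
  {"offset": [0,0,0.004],"twist": 0},
  {"offset": [0,0,0.002],"twist": 0},
])

```text
time: 17.6
tool_pos: [586.3, 6.8, 336.0]
tcp_rot: [-3.141, -0.0, 1.731]
contact_force: [0.6, -0.1, -0.9]
grip_width: 21.5
```

Call:
play_rows([
  {"offset": [0,0,0],"twist": 0},
  {"offset": [0,0,0],"twist": 0},
  {"offset": [0,0,0],"twist": 0},
  {"offset": [0,0,0],"twist": 0},
])

```text
time: 18.0
tool_pos: [586.4, 6.8, 336.9]
tcp_rot: [3.141, 0.0, 1.731]
contact_force: [0.6, 0.1, -0.8]
grip_width: 21.6
```

```bash
python3 - <<'E'
from h import *
np.set_printoptions(precision=2,suppress=True)
for n in ("side",'top'):
    im=viewer.capture(n); cv2.imwrite(f"pics/{n}10.png",im[:,:,::-1])
crop('pics/side10.png','pics/c19.png',200,160,260,235,10)
o=status.get_obs(); print(o['tool_pos'],o['tcp_rot'],o['contact_force'],o['moment'],o['grip_width'])
g=lambda p:(p-[200,160]+.5)*10
z=o['tool_pos'][2]-307.7
for h in (0,120,126,171): print(h,z+h,g(proj('side',[[586,5.2,z+h]])[0]))
E
```

```text
[586.34   6.8  336.84] [3.14 0.   1.73] [-0.1  -0.56 -1.62] [-0.01 -0.05 -0.05] 21.647002010377246
0 29.135075386766175 [341.34 679.41]
120 149.13507538676618 [328.78 339.53]
126 155.13507538676618 [328.13 321.83]
171 200.13507538676618 [323.26 186.82]
```

View pics/c19.png

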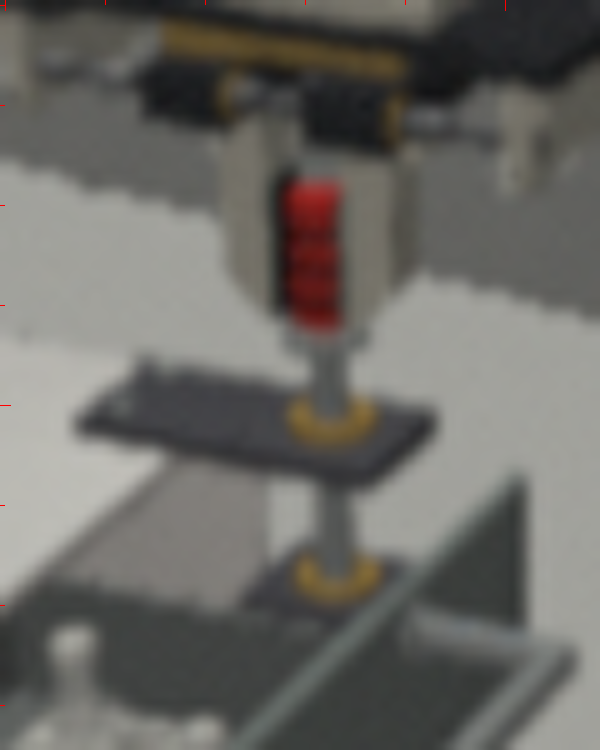

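View pics/top10.png

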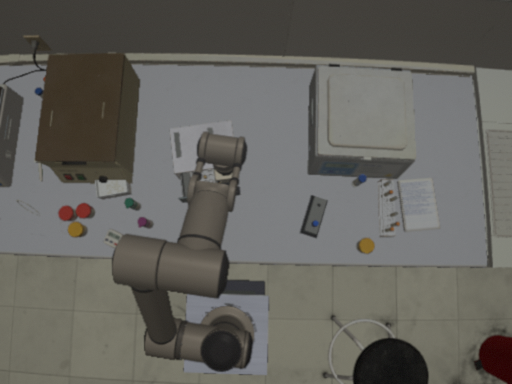

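```bash
python3 - <<'E'
from plant import ticket
print(ticket.close_job())
E
```

```text
the job is handed in; nothing more can be done
None
```

The tray is out at its stop, the long red pin is through both bushings and still gripped, and the job is handed in at about 18 s of the 64 s allowed. No verdict came back.

- **Tray:** I gripped the handle bar and pulled it about 83.5 mm, until the wrist force rose to roughly 20 N in x. In the side view the lower bushing lay straight below the upper one, and it had not shifted at the end.
- **Pin:** I took the red pin from the stand and lowered it straight through both bushings. Forces stayed below about 2 N throughout, so I saw no sign of rubbing.
- **Final pose:** The tool height puts the tip about 29 mm above the worktop, which is 26 mm below the lower bushing. The collar is about 23 mm clear above the upper bushing, and the side picture agrees with that height. The tool was vertical to within about 0.002 rad, with the grip holding at 21.6 mm.
- **Other items:** In the last top view the blue pin, cup and canisters were where they started.

- **First handle grip:** It was too high on the bar, so I reopened, went 8 mm lower and gripped again.
- **Camera disagreement:** The two cameras differed by several millimetres on the bushing position (586, 5 against 581, 12 mm). I used the top camera's value and fine-tuned it against the side picture.
- **Not seen directly:** The pin tip below the lower bushing is hidden by the tray in the side view and by the arm in the top view. Its depth comes from the tool height alone.

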